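# Slide the binder's tool crate against the stop bar

### The job

Park the tall tool crate: push it across the bench, low down at its base board so that it slides upright and does not tip, until the whole of its side lies flush against the wooden stop bar. Do not lift it or touch its carry bar, and leave the jar, the brush pot and the brass weight alone.

Things in the scene. Friction and masses are not known exactly. Their poses are not given: they have to be found in the camera images.
- crate: Loose tool crate, 1.0 to 1.8 kg; 7 to 19 N slide it. Dark base board 160 mm (own x) by 150 mm (own y), 8 to 40 mm above the bench, on four rubber feet that reach only 46 mm from the middle in y. Stands left or right of the stop bar, a y side towards it. Pushed along y on the board's edge it slides; pushed on the case above, it tips. Origin: centre of the underside, z up.
- crate_case (a point): Centre of the crate's light wood case, which stands on the base board with tools in it: 150 mm (crate's x) by 96 mm (y), from 40 to 190 mm above the bench; this point is 115 mm above the crate's origin. The board stands 27 mm proud of it on both y sides; two cheeks, 8 by 30 mm, rise above it to 250 mm and hold the carry bar.
- carry_bar: The crate's carry bar, part of the crate: a dark wooden rod of 18 mm diameter, 142 mm long, along the crate's own x, its centre (the origin) 235 mm above the crate's underside. Not to be touched.
- stop_bar: Brown wooden bar with two brass screw heads, fixed to the bench: 270 mm long (own x), 30 mm wide (own y, faces at -15 and +15 mm), 40 mm high. Origin: centre of its underside. With the crate flush against it, the crate's origin lies 90 mm from the bar's in the bar's y, on the side where the crate started. Bar and crate are both within 0.2 rad of square to the world axes.
- paste_jar: Bystander, loose: whitish jar with a white cap, 68 mm in diameter, 85 mm high; origin under its centre. It stands beyond the bar and crate, farther from the robot.
- brush_pot: Bystander, loose: white pot, 76 mm in diameter, 90 mm high, with brushes up to 200 mm high; origin under its centre. In the same row as the jar.
- brass_weight: Bystander, loose: brass weight with a knob, 60 mm in diameter, 66 mm high; origin under its centre. In the same row as the jar.
Mind the look-alikes: they are no part of the job. There is more than one size of the crate; the one meant has the size given above.

How it is judged:
By the outcome, as a careful person would: the job done as asked, in the order asked, and still so for the second after the job is handed in, with the robot touching nothing.
It also fails if it takes over 54 s, if anything falls off the work surface, if the arm or the gripper's body presses on something with over 40 N, if the wrist force passes 120 N, or if a joint passes its speed limit or range.

### The arm

A 6-joint arm with a two-finger parallel gripper is mounted at the origin on the work surface. World frame = base frame: x ahead of the robot, y to its left, z up, the work surface at z = 0. Lengths are in m, angles in rad, forces in N, time in s.
With the tool pointing down it reaches from about 0.35 to 0.775 m from the base axis. Payload 5.5 kg.
Tool frame: the origin (TCP) lies at the very end of the fingers, on their centre line; the grasp point (between the pads) lies env.grasp_offset behind it (env.grasp_offset is the distance from the TCP to the grasp point, in m); x points along the fingers, y is the direction in which the jaws open and shut, and the axes are right-handed (so a half turn about x gives the same grasp; the last joint's range is limited). The gripper opens to 85 mm and grips with 20 to 120 N. Pads are 22 mm wide; open, the fingers measure 114 mm over their backs; the gripper's body (76 mm by 85 mm) begins 54 mm behind the grasp point. The pads swing forward as they close: fully open they stand 13 mm farther back than shut.
Start: joints at [1.149, 0.313, 0.046, 1.304, 0, 1.431], TCP at [0.16, 0.552, 0.231] pointing down, gripper open.
Joint ranges: [-2.76, 2.76], [-0.86, 1.69], [-1.03, 1.26], [-2.2, 2.34], [-1.47, 1.5], [-3.14, 3.14]. Speed limits (rad/s): [2.57, 2.57, 3.14, 3.14, 3.14, 3.14].

### API

Orientations are given as a unit quaternion [w, x, y, z].
In Python, from workcell import get_state, viewer, job, env gives the robot as it stands.
- The arm moves only by the tool send_rows, never from a script. Its argument "plan" is a list of rows, each a list of 6 numbers: the shift along the tool's x, y, z in mm, then the turn, a rotation vector about the tool's x, y, z in degrees. A call has exactly 10 rows; each row is the pose to reach, as a shift and turn from the pose commanded when the call began, along the tool's axes at that moment; what a row does not reach only later rows make up. A row lasts 1/8 s, in which the tool goes at most 62.5 mm and 10.7 degrees, less where a joint would pass 70% of its speed; a pose out of reach is approached as far as the arm can. A call with a gripper value outside its range is refused whole. "claw" is the finger opening in mm, from 0 to 85.4, set as the call begins (left out, the last holds). The fingers move at their own pace and stop on an object; "newtons" is the grip in N (left out, the last holds). Time passes only in rows, so rows that repeat a pose let the fingers close, or fill a call up. It gives the time, the measured TCP pose, the force and the opening at its end, in the units of the state.
- get_state(): the state, without advancing time (a new reading comes with each control period).
- viewer.read_camera(name): name is "scene" or "top"; returns a dict with "frame" (400x640x3 uint8, blue, green, red), "mtx" (3x3 intrinsics, pixels), "k1" (the pictures are not rectified: a ray, as slopes to the right and down, at radius r is drawn at 1 + k1 r^2 times it, then the intrinsics apply), "rvec" (rotation vector, rad) and "tvec" (3), from world to camera coordinates, as OpenCV has them. Camera axes: x right, y down, z forward; pixel columns grow to the right and rows downward; lengths in m; the calibration is good to about 2 mm. A picture is of the moment at which its call begins. There is no depth.
- job.hand_in(): hands the job in, once; it reports no verdict.
The state is a dict: "clock": time; "joint_pos": joint angles; "qvel": joint speeds; "tau": joint torques, N m; "tcp_pos": TCP position; "orientation": TCP orientation; "wrist_force": force on the tool from outside, world axes, zero at the start; "ft_torque": the same for the moment, N m; "finger_gap": finger opening in m.
Only numpy, scipy, OpenCV 4.12 (cv2) and the standard library are available. Lean on these libraries where they do the work, as an engineer would, in place of code of your own. Each camera call takes 0.05 s, during which the arm holds its last target.

## Working session

There is one attempt and no reset: what is moved stays moved. The work goes in short steps, Python scripts to look and compute and a tool call to move; the robot and the scene stay as the last step left them, time stands still between calls to the robot, and variables do not carry over. Pictures are saved under pics/ and viewed, and the job is handed in when it is done.

Besides the shell and the picture viewer there is one more tool, called after "Request:" as name(argument=value, ...) on one line, values as JSON. send_rows: Moves the arm, as the interface text tells. Its arguments: {"type":"object","properties":{"plan":{"type":"array"},"claw":{"type":"number"},"newtons":{"type":"number"}},"required":["plan"]}

```bash
ls; mkdir -p pics
python3 - <<'E'
from workcell import get_state, viewer, job, env
import cv2,pickle
print(get_state(), env.grasp_offset)
for n in("scene","top"):
    d=viewer.read_camera(n); pickle.dump(d,open(f"{n}0.pkl","wb")); cv2.imwrite(f"pics/{n}0.png",d["frame"]); print({k:v for k,v in d.items() if k!="frame"})
E
```

```text
pics
{'clock': 0.0, 'joint_pos': array([ 1.14942269e+00,  3.14000310e-01,  4.49633968e-02,  1.30359367e+00,
       -9.34735467e-06,  1.43118906e+00]), 'qvel': array([ 1.74396799e-03, -5.89537467e-04, -8.78261400e-04, -1.42561879e-04,
        5.64839182e-06,  1.99427888e-03]), 'tau': array([-5.16644400e-05, -4.80631149e+01,  2.98533261e+01,  1.96705054e-02,
        2.94745988e-06,  5.69160633e-06]), 'tcp_pos': array([0.15968309, 0.55184493, 0.23040255]), 'orientation': array([ 0.69992438,  0.09866612,  0.70027708, -0.09991427]), 'wrist_force': array([-0.09464204,  0.25075838, -0.54172451]), 'ft_torque': array([-0.03619222, -0.02525941,  0.02172875]), 'finger_gap': 0.08525824651974191} 0.0187
{'mtx': array([[363.42141152,   0.        , 321.48514969],
       [  0.        , 363.42141152, 198.21331984],
       [  0.        ,   0.        ,   1.        ]]), 'k1': 0.022094900370509322, 'rvec': array([ 0.56159999,  2.9768372 , -0.50573375]), 'tvec': array([ 0.45098176, -0.04565489,  1.22039868])}
{'mtx': array([[489.57637818,   0.        , 315.92808271],
       [  0.        , 489.57637818, 199.47199374],
       [  0.        ,   0.        ,   1.        ]]), 'k1': -0.13834022347532948, 'rvec': array([ 2.12653634, -2.14472033,  0.18053981]), 'tvec': array([-0.04051903,  0.4905062 ,  1.41692151])}
```

View pics/scene0.png

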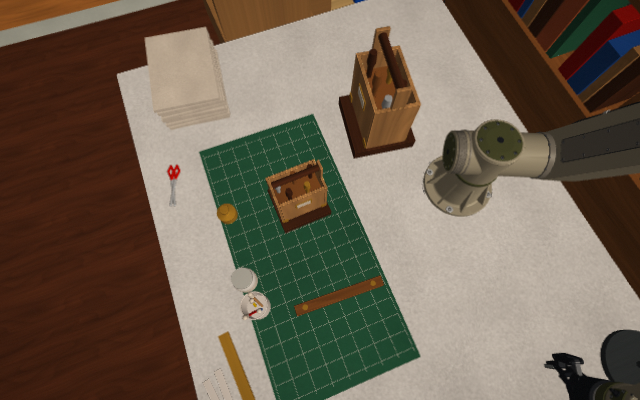

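View pics/top0.png

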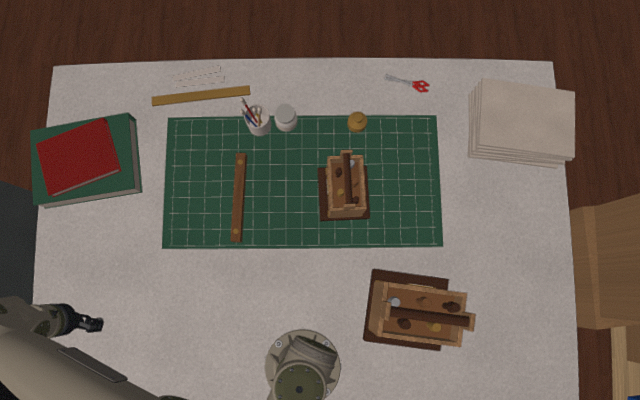

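```bash
cat > h.py <<'E'
import cv2,numpy as np,pickle
from scipy.spatial.transform import Rotation as R
def load(n): return pickle.load(open(n+".pkl","rb"))
def cast(d,px,z):
    px=np.atleast_2d(np.array(px,float)); m=d["mtx"]
    p=cv2.undistortPoints(px.reshape(-1,1,2),m,np.array([d["k1"],0,0,0,0])).reshape(-1,2)
    # (k1 applied on distorted model: OpenCV same form)
    Rm=cv2.Rodrigues(d["rvec"])[0]; c=-Rm.T@d["tvec"]
    r=np.c_[p,np.ones(len(p))]@Rm
    s=(z-c[2])/r[:,2]; return c+r*s[:,None]
def proj(d,X):
    return cv2.projectPoints(np.atleast_2d(np.array(X,float)),d["rvec"],d["tvec"],d["mtx"],np.array([d["k1"],0,0,0,0]))[0].reshape(-1,2)
E
python3 - <<'E'
from h import *
d=load("top0");f=d["frame"]
cv2.imwrite("pics/c1.png",cv2.resize(f[140:260,220:390],None,fx=4.7,fy=4.7,interpolation=cv2.INTER_CUBIC))
s=load("scene0")["frame"]
cv2.imwrite("pics/c2.png",cv2.resize(s[150:330,230:400],None,fx=3.3,fy=3.3,interpolation=cv2.INTER_CUBIC))
print(cast(d,[(345,193),(415,310)],0.1).round(3))
E
```

```text
[[ 0.498 -0.128  0.1  ]
 [ 0.166 -0.318  0.1  ]]
```

View pics/c1.png

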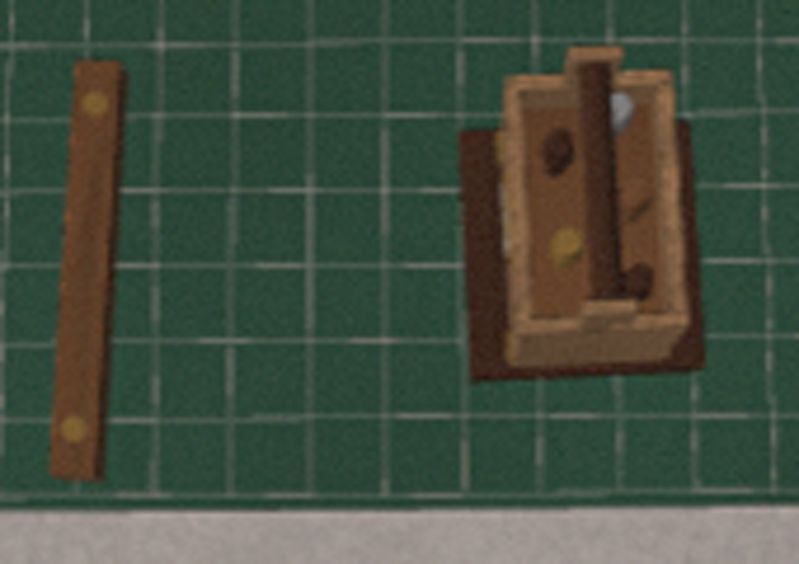

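View pics/c2.png

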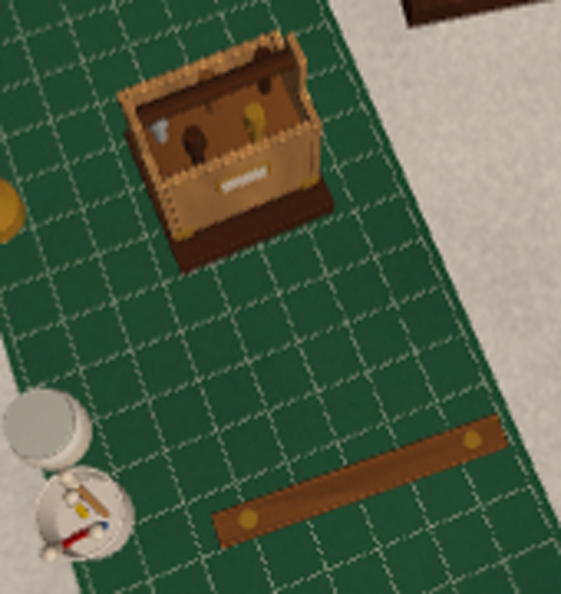

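Candidates in the top view are the crate on the mat (345,193), the larger crate (415,310), the stop bar (238,197) and the yellow ruler (200,95). I check their sizes next.

Run:
```python
from h import *
d=load("top0")
def cr(p): return np.array(p)/4.7+[220,140]-0.4
b=cast(d,cr([(461,131),(472,381),(705,370),(690,122)]),.04)
print("board",b.round(4)); print([np.linalg.norm(b[i]-b[i-1]).round(4) for i in range(4)], b.mean(0))
u=(b[0]+b[3]-b[1]-b[2]);print("yaw crate x", np.arctan2(u[1],u[0])); u=b[0]+b[1]-b[2]-b[3]; print("y-dir yaw",np.arctan2(-u[0],u[1]))
t=cast(d,cr([(76,62),(121,62),(99,480),(50,474)]),.04)
print("bar",t.round(4)); print([np.linalg.norm(t[i]-t[i-1]).round(4) for i in range(4)], t.mean(0))
u=(t[0]+t[1]-t[2]-t[3]);th=np.arctan2(u[1],u[0]);print("yaw bar",th)
sc=cast(d,cr([(95,104),(74,430)]),.042);print("screws",sc, np.arctan2(*(sc[0]-sc[1])[[1,0]]))
big=cast(d,[(372,269),(364,342),(440,350),(449,278)],.05);print("big",big.round(3),[np.linalg.norm(big[i]-big[i-1]).round(4) for i in range(4)])
print("big top",cast(d,[(475,322),(380,325)],.3).round(3))
print("bystanders",cast(d,[(258,126),(285,122),(357,123)],.04).round(3))
```

```text
board [[ 0.5881 -0.0508  0.04  ]
 [ 0.4266 -0.0563  0.04  ]
 [ 0.4323 -0.2034  0.04  ]
 [ 0.5929 -0.1981  0.04  ]]
[np.float64(0.1474), np.float64(0.1615), np.float64(0.1473), np.float64(0.1608)] [ 0.50997043 -0.12716755  0.04      ]
yaw crate x 0.033273478731052485
y-dir yaw 0.035688797917307655
bar [[0.6364 0.198  0.04  ]
 [0.636  0.1687 0.04  ]
 [0.3658 0.1783 0.04  ]
 [0.3697 0.2094 0.04  ]]
[np.float64(0.2669), np.float64(0.0293), np.float64(0.2704), np.float64(0.0313)] [0.50197661 0.18858687 0.04      ]
yaw bar -0.039325795975733234
screws [[0.60773132 0.18467924 0.042     ]
 [0.39720575 0.19429523 0.042     ]] -0.045644372903502664
big [[ 0.283 -0.206  0.05 ]
 [ 0.074 -0.178  0.05 ]
 [ 0.046 -0.398  0.05 ]
 [ 0.253 -0.432  0.05 ]] [np.float64(0.2279), np.float64(0.2099), np.float64(0.2212), np.float64(0.209)]
big top [[ 0.145 -0.423  0.3  ]
 [ 0.144 -0.193  0.3  ]]
bystanders [[ 0.721  0.131  0.04 ]
 [ 0.733  0.048  0.04 ]
 [ 0.728 -0.173  0.04 ]]
```

```bash
cat >> h.py <<'E'
from workcell import get_state
def cur():
    s=get_state(); q=s["orientation"]; return s["tcp_pos"],R.from_quat([q[1],q[2],q[3],q[0]]),s
def goal(yaw,tilt,sgn=1):
    x=np.array([0,np.sin(tilt),-np.cos(tilt)]); y=np.array([sgn,0,0.])
    return R.from_euler("z",yaw)*R.from_matrix(np.c_[x,y,np.cross(x,y)])
def rel(p,Rg):
    p0,R0,_=cur(); return (R0.inv().apply(np.array(p)-p0)*1000).round(1),((R0.inv()*Rg).as_rotvec(degrees=True)).round(2)
E
python3 - <<'E'
from h import *
p,r,s=cur(); print(r.as_matrix().round(3))
for sg in (1,-1):
  for P in [(.16,.552,.40),(.40,.30,.42),(.5,.0,.42),(.51,-.245,.40)]: print(sg,P,rel(P,goal(.034,np.radians(15),sg)))
E
```

```text
[[-0.001  0.278  0.961]
 [-0.001  0.961 -0.278]
 [-1.    -0.002 -0.   ]]
1 (0.16, 0.552, 0.4) (array([-1.695e+02, -1.000e-01,  2.000e-01]), array([71.46, 13.02,  9.5 ]))
1 (0.4, 0.3, 0.42) (array([-189.3, -175.5,  300.8]), array([71.46, 13.02,  9.5 ]))
1 (0.5, 0.0, 0.42) (array([-188.9, -435.8,  480.3]), array([71.46, 13.02,  9.5 ]))
1 (0.51, -0.245, 0.4) (array([-168.6, -668.4,  558. ]), array([71.46, 13.02,  9.5 ]))
-1 (0.16, 0.552, 0.4) (array([-1.695e+02, -1.000e-01,  2.000e-01]), array([-107.39,  -10.35,   14.19]))
-1 (0.4, 0.3, 0.42) (array([-189.3, -175.5,  300.8]), array([-107.39,  -10.35,   14.19]))
-1 (0.5, 0.0, 0.42) (array([-188.9, -435.8,  480.3]), array([-107.39,  -10.35,   14.19]))
-1 (0.51, -0.245, 0.4) (array([-168.6, -668.4,  558. ]), array([-107.39,  -10.35,   14.19]))
```

Request:
send_rows(plan=[[-60, 0, 0, 0, 0, 0], [-120, 0, 0, 0, 0, 0], [-180, -20, 30, 6, 0, 0], [-188, -50, 80, 14, 0, 0], [-189, -85, 140, 22, 0, 0], [-189, -120, 200, 30, 0, 0], [-189, -150, 255, 38, 0, 0], [-189, -175, 300, 46, 0, 0], [-189, -220, 330, 54, 0, 0], [-189, -265, 360, 60, 0, 0]], claw=85)

```text
clock: 1.35
tcp_pos: [0.4327, 0.1957, 0.4195]
orientation: [0.555, 0.437, 0.556, -0.438]
wrist_force: [0.5, 0.6, 0.0]
finger_gap: 0.0847
```

Run:
```python
from h import *
from workcell import viewer
p,r,s=cur(); print(s["clock"],p,r.as_matrix().round(3),s["joint_pos"])
for P in [(.5,.0,.42),(.52,-.12,.42),(.51,-.25,.40)]: print(P,rel(P,goal(.034,np.radians(15))))
d=viewer.read_camera("scene"); cv2.imwrite("pics/s1.png",d["frame"])
```

```text
1.35 [0.43271064 0.19570987 0.4195481 ] [[-0.001  0.972  0.235]
 [-0.     0.235 -0.972]
 [-1.    -0.001  0.   ]] [ 2.55510731e-01  1.37960377e-01  2.81168340e-01  1.71525849e+00
 -2.36293702e-05  1.58881355e+00]
(0.5, 0.0, 0.42) (array([ -0.5,  19.4, 206. ]), array([11.58, 14.96,  1.6 ]))
(0.52, -0.12, 0.42) (array([ -0.5,  10.6, 327.4]), array([11.58, 14.96,  1.6 ]))
(0.51, -0.25, 0.4) (array([ 19.6, -29.7, 451.4]), array([11.58, 14.96,  1.6 ]))
```

View pics/s1.png

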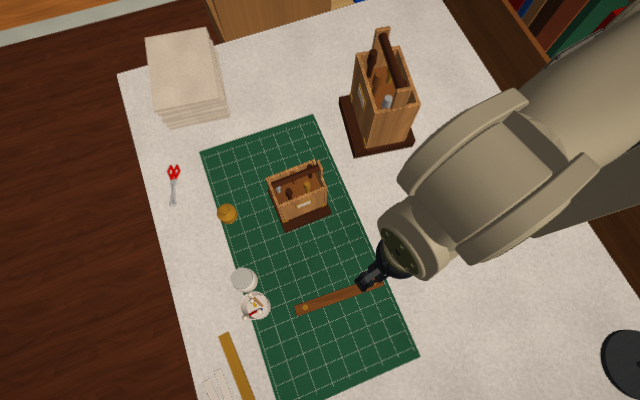

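The arm passes high above the bench, and the fingers are near (370,280), still above the bar. I carry on over the crate to its far side.

Request:
send_rows(plan=[[0, 5, 50, 3, 0, 0], [0, 10, 100, 6, 0, 0], [0, 15, 150, 9, 0, 0], [0, 19, 206, 11.6, 0, 0], [0, 15, 265, 11.6, 2, 0.4], [0, 10, 327, 11.6, 5, 0.8], [5, -2, 370, 11.6, 9, 1.2], [10, -15, 410, 11.6, 13, 1.6], [20, -30, 451, 11.6, 15, 1.6], [20, -30, 451, 11.6, 15, 1.6]])

```text
clock: 2.65
tcp_pos: [0.5104, -0.2512, 0.3967]
orientation: [0.435, 0.552, 0.572, -0.423]
wrist_force: [-0.0, -0.2, 0.4]
finger_gap: 0.085
```

Run:
```python
from h import *
from workcell import viewer
p,r,s=cur(); print(s["clock"],p,r.as_matrix().round(3),s["joint_pos"])
for P in [(.513,-.25,.10),(.513,-.25,.05),(.513,-.25,.009)]: print(P,rel(P,goal(.034,np.radians(15))))
for n in("scene","top"):
  d=viewer.read_camera(n); cv2.imwrite(f"pics/{n}2.png",d["frame"])
```

```text
2.65 [ 0.51035909 -0.25119092  0.39667717] [[-0.012  0.999  0.031]
 [ 0.263  0.033 -0.964]
 [-0.965 -0.003 -0.263]] [-0.70233836  0.47969849  0.66797033  1.94242774  0.19426328  0.81826513]
(0.513, -0.25, 0.1) (array([286.5,   3.7,  77. ]), array([-0.12, -0.26,  0.17]))
(0.513, -0.25, 0.05) (array([334.7,   3.8,  90.2]), array([-0.12, -0.26,  0.17]))
(0.513, -0.25, 0.009) (array([374.3,   4. , 101. ]), array([-0.12, -0.26,  0.17]))
```

View pics/scene2.png

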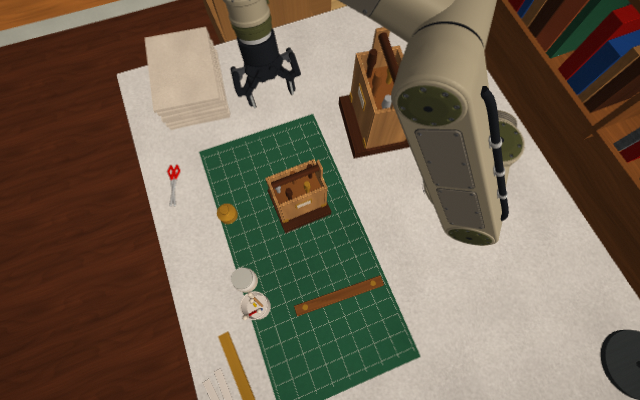

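View pics/top2.png

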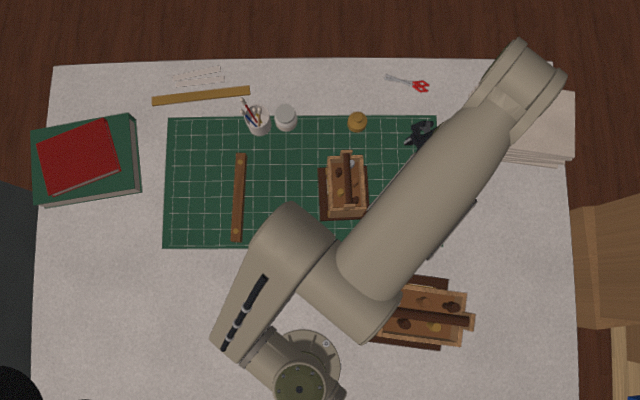

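Forearm stays above about 0.45 m on descent (tool length about 0.43 m from a joint fit), so it clears the big crate. In the top view the gripper is at (422,130), to the right of the crate. Descending.

Request:
send_rows(plan=[[50, 1, 13, 0, 0, 0], [100, 2, 27, 0, 0, 0], [150, 2, 40, 0, 0, 0], [200, 3, 54, 0, 0, 0], [250, 3, 67, 0, -0.2, 0.2], [287, 4, 77, 0, -0.2, 0.2], [312, 4, 84, 0, -0.2, 0.2], [335, 4, 90, 0, -0.2, 0.2], [350, 4, 94, 0, -0.2, 0.2], [350, 4, 94, 0, -0.2, 0.2]])

```text
clock: 4.0
tcp_pos: [0.5151, -0.2456, 0.0377]
orientation: [0.44, 0.551, 0.571, -0.421]
wrist_force: [-0.9, 0.1, 0.8]
finger_gap: 0.0849
```

Run:
```python
from h import *
from workcell import viewer
p,r,s=cur(); print(s["clock"],p,r.as_matrix().round(3),s["joint_pos"],s["wrist_force"])
for P in [(.513,-.25,.01),(.513,-.235,.01),(.513,-.215,.01)]: print(P,rel(P,goal(.034,np.radians(15))))
for n in("scene","top"):
  d=viewer.read_camera(n); cv2.imwrite(f"pics/{n}3.png",d["frame"])
```

```text
4.0 [ 0.51514663 -0.24563097  0.03768897] [[-0.006  0.999  0.038]
 [ 0.257  0.039 -0.966]
 [-0.966  0.004 -0.257]] [-0.68979603  0.55152698 -0.11261303  1.07936164  0.19563303  0.82485253] [-0.93708318  0.06649798  0.82376564]
(0.513, -0.25, 0.01) (array([25.6, -2.4, 11.3]), array([ 0.31,  0.09, -0.14]))
(0.513, -0.235, 0.01) (array([29.5, -1.8, -3.2]), array([ 0.31,  0.09, -0.14]))
(0.513, -0.215, 0.01) (array([ 34.6,  -1.1, -22.5]), array([ 0.31,  0.09, -0.14]))
```

View pics/scene3.png

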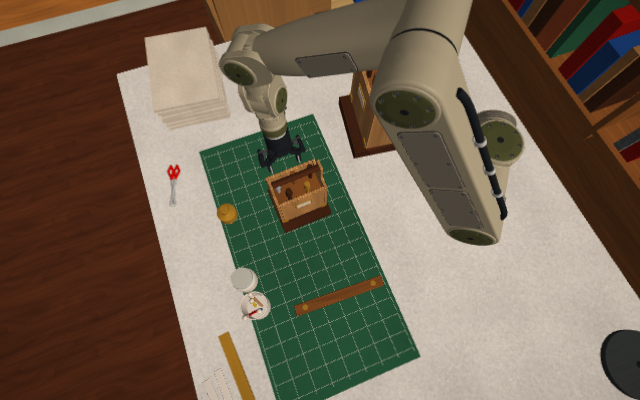

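View pics/top3.png

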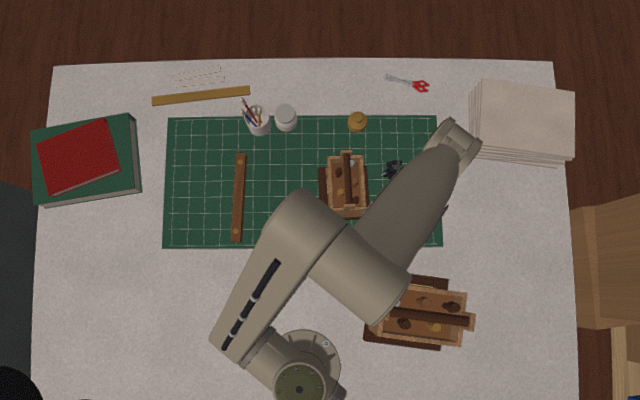

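The gripper stands clear beside the crate at (280,150) in the scene view. I lower it and come up to the board edge.

Request:
send_rows(plan=[[8, -1, 3, 0, 0, 0], [16, -2, 5, 0.1, 0, 0], [24, -2, 7, 0.3, 0, 0], [26, -2, 7, 0.3, 0, 0], [27, -2, 3, 0.3, 0, 0], [29, -2, -2, 0.3, 0, 0], [30, -2, -8, 0.3, 0, 0], [32, -1.5, -14, 0.3, 0, 0], [34, -1, -20, 0.3, 0, 0], [34.5, -1, -22.5, 0.3, 0, 0]])

```text
clock: 5.35
tcp_pos: [0.5133, -0.2158, 0.0103]
orientation: [0.439, 0.552, 0.569, -0.423]
wrist_force: [-0.4, -0.1, 0.1]
finger_gap: 0.0845
```

Run:
```python
from h import *
from workcell import viewer
p,r,s=cur(); print(s["clock"],p,r.as_matrix().round(3),s["wrist_force"])
for P in [(.513,-.205,.010),(.513,-.16,.010)]: print(P,rel(P,goal(.034,np.radians(15))))
d=viewer.read_camera("scene"); print(proj(d,p)); cv2.imwrite("pics/s4.png",cv2.resize(d["frame"][100:240,220:390],None,fx=4,fy=4,interpolation=cv2.INTER_CUBIC))
```

```text
5.35 [ 0.51325613 -0.21584017  0.0102845 ] [[-0.005  0.999  0.032]
 [ 0.257  0.033 -0.966]
 [-0.966  0.003 -0.257]] [-0.42084753 -0.07847374  0.08378561]
(0.513, -0.205, 0.01) (array([  3.1,   0.1, -10.4]), array([-0.03,  0.13, -0.19]))
(0.513, -0.16, 0.01) (array([ 14.6,   1.6, -53.9]), array([-0.03,  0.13, -0.19]))
[[289.79868525 179.29217632]]
```

View pics/s4.png

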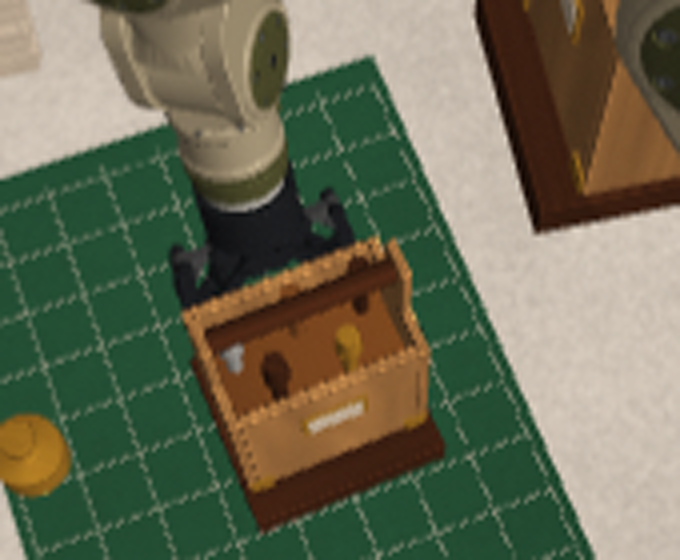

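Request:
send_rows(plan=[[0.8, 0, -3, 0, 0, 0], [1.6, 0, -6, 0, 0, 0], [2.3, 0, -9, 0, 0, 0], [3.1, 0, -12, 0, 0, 0], [3.9, 0.3, -15, 0, 0, 0], [4.9, 0.4, -19, 0, 0, 0], [6, 0.6, -23, 0, 0, 0], [7, 0.7, -27, 0, 0, 0], [8, 0.8, -31, 0, 0, 0], [9, 1, -35, 0, 0, 0]])

```text
clock: 6.65
tcp_pos: [0.514, -0.1833, 0.0106]
orientation: [0.441, 0.551, 0.567, -0.425]
wrist_force: [0.5, -8.9, -2.5]
finger_gap: 0.0852
```

Run:
```python
from h import *
from workcell import viewer
p,r,s=cur(); print(s["clock"],p,r.as_matrix().round(3),s["wrist_force"],s["ft_torque"])
f=[]
for n in("scene","top"):
  d=viewer.read_camera(n); pickle.dump(d,open(f"{n}5.pkl","wb")); f.append(d["frame"])
a=cv2.resize(f[0][100:240,220:390],(400,330),interpolation=cv2.INTER_CUBIC); b=cv2.resize(f[1][130:250,290:440],(400,320),interpolation=cv2.INTER_CUBIC)
cv2.imwrite("pics/s5.png",np.hstack([a[:320],b]))
```

```text
6.65 [ 0.51403304 -0.18325856  0.01057875] [[-0.004  1.     0.031]
 [ 0.251  0.031 -0.968]
 [-0.968  0.004 -0.251]] [ 0.49567253 -8.94818132 -2.54442079] [-1.82791647  0.03181689  0.03002743]
```

View pics/s5.png

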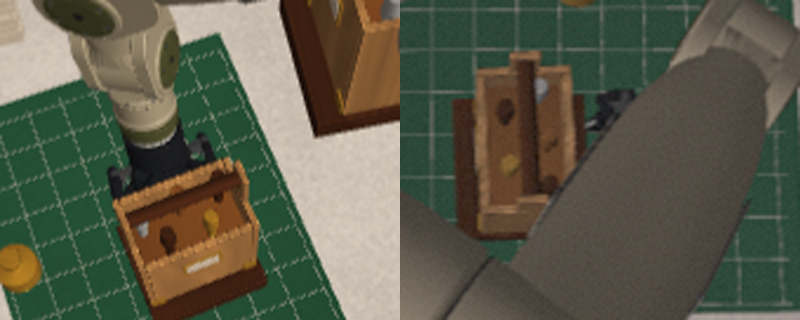

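The crate is upright and sliding at about 9 N, with its board edge at top-view column ~311. I keep pushing and turn it gradually to the bar's yaw.

Request:
send_rows(plan=[[1.3, 0.1, -4.8, 0.1, 0, 0], [2.6, 0.3, -9.7, 0.3, 0, 0.1], [3.8, 0.4, -14.5, 0.4, 0, 0.1], [5, 0.6, -19.4, 0.6, 0, 0.2], [6.3, 0.8, -24.2, 0.8, 0, 0.2], [7.5, 0.9, -29, 0.9, 0, 0.2], [8.8, 1, -34, 1, 0, 0.3], [10, 1.2, -38.7, 1.2, 0, 0.3], [11.4, 1.4, -43.6, 1.4, 0, 0.4], [12.6, 1.5, -48.4, 1.5, 0, 0.4]])

```text
clock: 8.0
tcp_pos: [0.5137, -0.1329, 0.0107]
orientation: [0.435, 0.559, 0.56, -0.431]
wrist_force: [0.1, -8.6, -3.5]
finger_gap: 0.0851
```

```bash
cat > look.py <<'E'
from h import *
from workcell import viewer
import sys
t=sys.argv[1]
p,r,s=cur(); print(s["clock"],p,r.as_matrix().round(3).tolist(),s["wrist_force"].round(1),s["ft_torque"].round(2))
f=[]
for n in("scene","top"):
  d=viewer.read_camera(n); pickle.dump(d,open(f"{n}{t}.pkl","wb")); f.append(d["frame"])
a=f[0][150:330,230:400]; b=f[1][140:260,220:390]
cv2.imwrite(f"pics/l{t}.png",np.hstack([cv2.resize(a,(340,360),interpolation=3),cv2.resize(b,(460,325),interpolation=3)[:360] if 0 else cv2.copyMakeBorder(cv2.resize(b,(460,325),interpolation=3),0,35,0,0,0)]))
E
python3 look.py 6
```

```text
8.0 [ 0.51368029 -0.13287652  0.01070038] [[0.003, 1.0, 0.005], [0.251, 0.004, -0.968], [-0.968, 0.004, -0.251]] [ 0.1 -8.6 -3.5] [-1.9   0.04 -0.01]
```

View pics/l6.png

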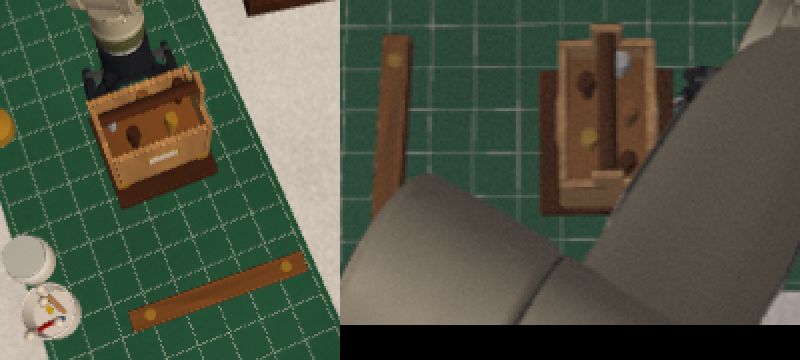

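It slides straight and the yaw follows the fingers: the board's left edge is at columns 540–543 in the right panel. I continue.

Request:
send_rows(plan=[[1.4, 0, -5.3, 0.1, 0, 0], [2.7, 0, -10.6, 0.3, 0, 0.1], [4.1, 0, -16, 0.4, 0, 0.1], [5.5, 0, -21.3, 0.5, 0, 0.1], [6.9, 0, -26.6, 0.6, 0, 0.2], [8.3, 0, -32, 0.8, 0, 0.2], [9.6, 0, -37.3, 0.9, 0, 0.2], [11, 0, -42.6, 1, 0, 0.3], [12.4, 0, -48, 1.2, 0, 0.3], [13.8, 0, -53.2, 1.3, 0, 0.3]])

```text
clock: 9.35
tcp_pos: [0.5133, -0.0777, 0.011]
orientation: [0.429, 0.566, 0.553, -0.436]
wrist_force: [-0.4, -7.7, -2.1]
finger_gap: 0.0851
```

Request:
send_rows(plan=[[1.4, -0.1, -5.3, 0.1, 0, 0], [2.7, -0.2, -10.6, 0.3, 0, 0.1], [4.1, -0.3, -16, 0.4, 0, 0.1], [5.5, -0.4, -21.3, 0.5, 0, 0.1], [6.9, -0.5, -26.6, 0.6, 0, 0.2], [8.3, -0.6, -32, 0.8, 0, 0.2], [9.6, -0.7, -37.3, 0.9, 0, 0.2], [11, -0.8, -42.6, 1, 0, 0.3], [12.4, -1, -48, 1.2, 0, 0.3], [13.8, -1.1, -53.2, 1.3, 0, 0.3]])

```text
clock: 10.6
tcp_pos: [0.5131, -0.0225, 0.0111]
orientation: [0.424, 0.572, 0.547, -0.441]
wrist_force: [-0.1, -8.2, -2.8]
finger_gap: 0.0847
```

```bash
python3 look.py 7
```

```text
10.6 [ 0.51305358 -0.02249231  0.01114817] [[0.013, 0.999, -0.041], [0.252, -0.043, -0.967], [-0.968, 0.002, -0.252]] [-0.1 -8.2 -2.8] [-1.93  0.01 -0.08]
```

View pics/l7.png

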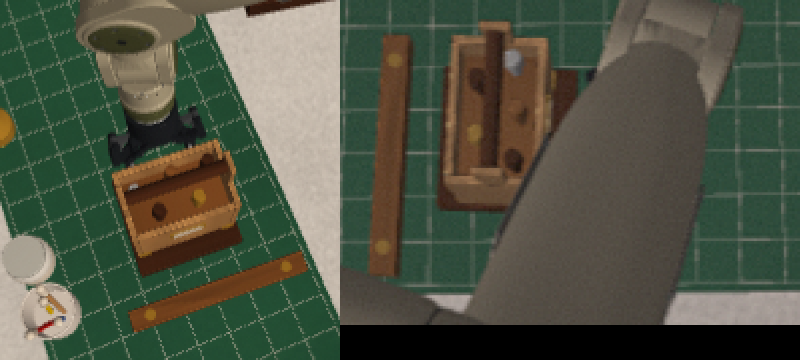

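About 37 mm remain. I push 32 mm, then creep in while watching the force.

Request:
send_rows(plan=[[1.1, -0.2, -4.5, 0, 0, 0], [2.3, -0.3, -9, 0, 0, 0], [3.5, -0.5, -13.5, 0, 0, 0], [4.6, -0.8, -18, 0, 0, 0], [5.6, -0.9, -21.5, 0, 0, 0], [6.4, -1, -24.5, 0, 0, 0], [7, -1.1, -27, 0, 0, 0], [7.5, -1.2, -29, 0, 0, 0], [7.8, -1.3, -30, 0, 0, 0], [8, -1.4, -31, 0, 0, 0]])

```text
clock: 11.95
tcp_pos: [0.513, 0.0095, 0.0114]
orientation: [0.424, 0.572, 0.547, -0.441]
wrist_force: [-1.1, -7.9, -3.3]
finger_gap: 0.0851
```

```bash
python3 look.py 8
```

```text
11.95 [0.51302304 0.00945388 0.01135254] [[0.013, 0.999, -0.041], [0.252, -0.043, -0.967], [-0.968, 0.002, -0.252]] [-1.1 -7.9 -3.3] [-1.89  0.11 -0.13]
```

View pics/l8.png

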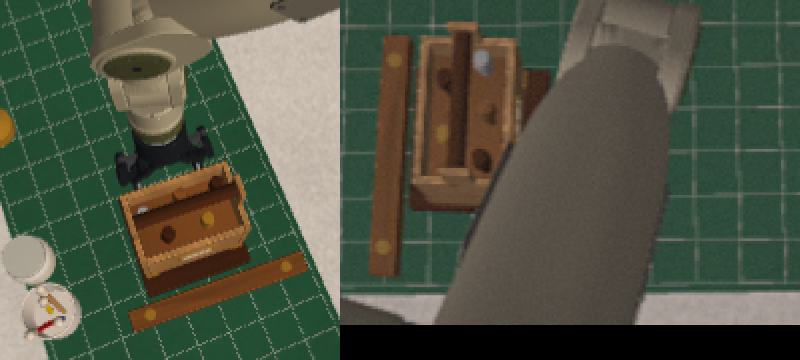

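Request:
send_rows(plan=[[0.2, 0, -0.7, 0, 0, 0], [0.4, -0.1, -1.4, 0, 0, 0], [0.5, -0.1, -2.1, 0, 0, 0], [0.7, -0.1, -2.8, 0, 0, 0], [0.9, -0.2, -3.5, 0, 0, 0], [1.1, -0.2, -4.2, 0, 0, 0], [1.2, -0.2, -4.7, 0, 0, 0], [1.3, -0.2, -5.2, 0, 0, 0], [1.5, -0.3, -5.7, 0, 0, 0], [1.5, -0.3, -6, 0, 0, 0]])

```text
clock: 13.3
tcp_pos: [0.513, 0.0156, 0.0114]
orientation: [0.424, 0.572, 0.547, -0.441]
wrist_force: [0.3, -7.6, -2.8]
finger_gap: 0.0854
```

```bash
python3 look.py 9
```

```text
13.3 [0.51295403 0.01560291 0.0114248 ] [[0.013, 0.999, -0.041], [0.252, -0.043, -0.967], [-0.968, 0.002, -0.252]] [ 0.3 -7.6 -2.8] [-1.8   0.05 -0.1 ]
```

View pics/l9.png

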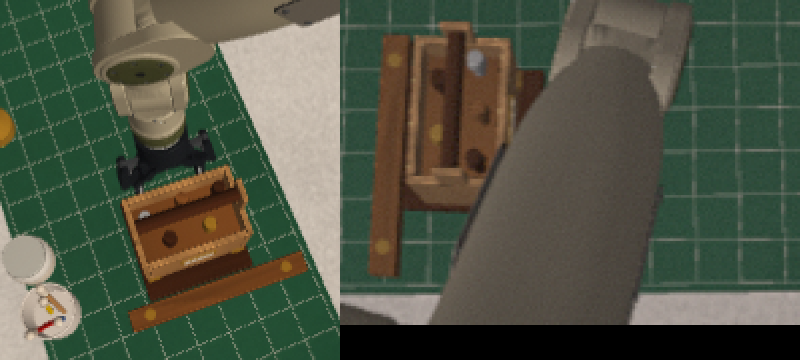

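Request:
send_rows(plan=[[0.1, 0, -0.4, 0, 0, 0], [0.2, 0, -0.8, 0, 0, 0], [0.3, 0, -1.2, 0, 0, 0], [0.4, -0.1, -1.6, 0, 0, 0], [0.5, -0.1, -2, 0, 0, 0], [0.6, -0.1, -2.3, 0, 0, 0], [0.7, -0.1, -2.6, 0, 0, 0], [0.7, -0.1, -2.8, 0, 0, 0], [0.8, -0.1, -3, 0, 0, 0], [0.8, -0.1, -3, 0, 0, 0]])

```text
clock: 14.65
tcp_pos: [0.5129, 0.0188, 0.0114]
orientation: [0.424, 0.572, 0.547, -0.441]
wrist_force: [-0.4, -7.4, -2.4]
finger_gap: 0.0848
```

Request:
send_rows(plan=[[0.1, 0, -0.3, 0, 0, 0], [0.1, 0, -0.5, 0, 0, 0], [0.2, 0, -0.8, 0, 0, 0], [0.3, 0, -1, 0, 0, 0], [0.3, 0, -1.2, 0, 0, 0], [0.4, 0, -1.4, 0, 0, 0], [0.4, 0, -1.6, 0, 0, 0], [0.5, 0, -1.8, 0, 0, 0], [0.5, -0.1, -2, 0, 0, 0], [0.5, -0.1, -2, 0, 0, 0]])

```text
clock: 15.9
tcp_pos: [0.513, 0.0191, 0.0113]
orientation: [0.424, 0.571, 0.546, -0.442]
wrist_force: [-0.8, -13.6, -2.7]
finger_gap: 0.0849
```

```bash
python3 look.py 10
python3 - <<'E'
from h import *
d=load("scene10")["frame"]; cv2.imwrite("pics/z10.png",cv2.resize(d[250:320,280:400],None,fx=6,fy=6,interpolation=3))
E
```

```text
15.9 [0.51297403 0.01907392 0.01133171] [[0.013, 0.999, -0.042], [0.248, -0.044, -0.968], [-0.969, 0.002, -0.249]] [ -0.8 -13.6  -2.7] [-2.95  0.25  0.07]
```

View pics/z10.png

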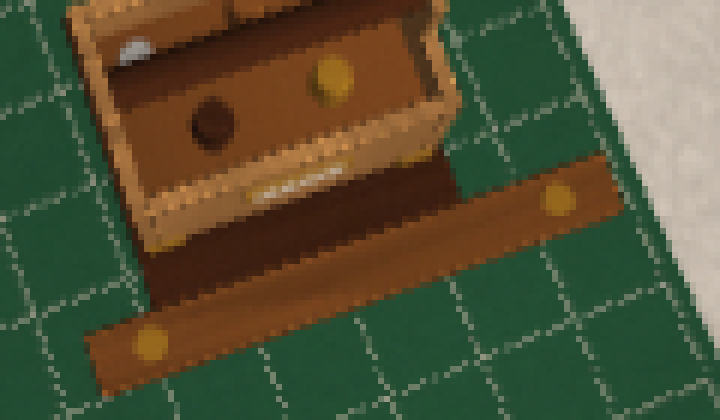

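View pics/l10.png

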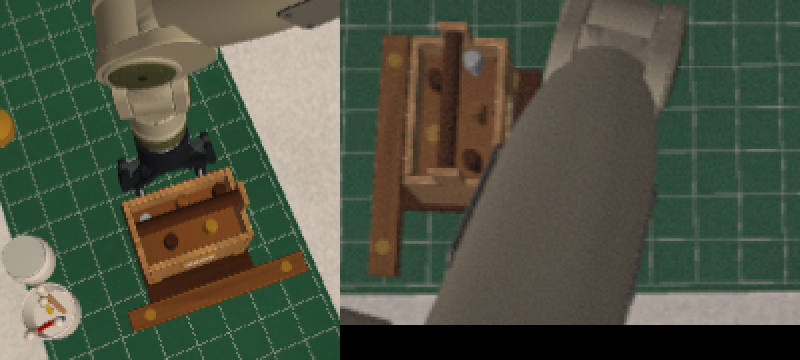

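It has met the bar: the force rose to 13.6 N and the TCP stopped. I press a little more to seat both corners.

Request:
send_rows(plan=[[0.1, 0, -0.5, 0, 0, 0], [0.2, 0, -1, 0, 0, 0], [0.3, 0, -1.5, 0, 0, 0], [0.5, 0, -2, 0, 0, 0], [0.6, 0, -2.5, 0, 0, 0], [0.7, 0, -3, 0, 0, 0], [0.8, 0, -3.3, 0, 0, 0], [0.8, 0, -3.5, 0, 0, 0], [0.8, 0, -3.5, 0, 0, 0], [0.8, 0, -3.5, 0, 0, 0]])

```text
clock: 17.25
tcp_pos: [0.5131, 0.0193, 0.0112]
orientation: [0.426, 0.57, 0.544, -0.445]
wrist_force: [-3.9, -26.7, -0.3]
finger_gap: 0.0849
```

```bash
python3 look.py 11
```

```text
17.25 [0.51306135 0.01925061 0.01124322] [[0.012, 0.999, -0.044], [0.241, -0.046, -0.969], [-0.97, 0.001, -0.242]] [ -3.9 -26.7  -0.3] [-5.22  0.79  0.44]
```

Request:
send_rows(plan=[[-0.5, 0.1, 2, 0, 0, 0], [-1, 0.2, 4, 0, 0, 0], [-1.5, 0.3, 6, 0, 0, 0], [-2, 0.4, 8, 0, 0, 0], [-2.9, 0.6, 12, 0, 0, 0], [-4.8, 1, 20, 0, 0, 0], [-7.5, 1.4, 30, 0, 0, 0], [-10.8, 2, 43, 0, 0, 0], [-14.5, 2.7, 58, 0, 0, 0], [-16, 3, 65, 0, 0, 0]])

```text
clock: 18.6
tcp_pos: [0.5132, -0.0418, 0.0107]
orientation: [0.422, 0.573, 0.548, -0.44]
wrist_force: [-0.0, 0.1, -0.2]
finger_gap: 0.0851
```

Request:
send_rows(plan=[[-9, 1, 5, 0, 0, 0], [-30, 1, 12, 0, 0, 0], [-70, 1, 20, 0, 0, 0], [-120, 1, 30, 0, 0, 0], [-170, 1, 40, 0, 0, 0], [-220, 1, 60, 0, 0, 0], [-270, 1, 90, 0, 0, 0], [-310, 1, 130, 0, 0, 0], [-340, 0, 180, 0, 0, 0], [-350, 0, 200, 0, 0, 0]])

```text
clock: 19.85
tcp_pos: [0.5003, -0.3265, 0.2988]
orientation: [0.423, 0.573, 0.547, -0.44]
wrist_force: [0.1, -0.7, -0.0]
finger_gap: 0.0845
```

```bash
python3 look.py 12
python3 - <<'E'
from h import *
d=load("scene12")["frame"]; cv2.imwrite("pics/z12.png",cv2.resize(d[150:330,230:400],None,fx=3.3,fy=3.3,interpolation=3))
d=load("top12")["frame"]; cv2.imwrite("pics/t12.png",cv2.resize(d[140:260,220:390],None,fx=4.7,fy=4.7,interpolation=3))
E
```

```text
19.85 [ 0.50031921 -0.32650239  0.29881931] [[0.014, 0.999, -0.042], [0.255, -0.044, -0.966], [-0.967, 0.003, -0.255]] [ 0.1 -0.7 -0. ] [-0.26  0.03 -0.02]
```

View pics/z12.png

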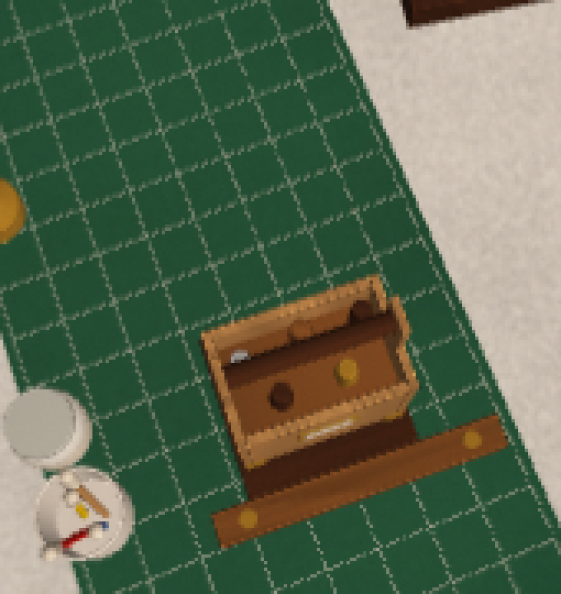

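View pics/t12.png

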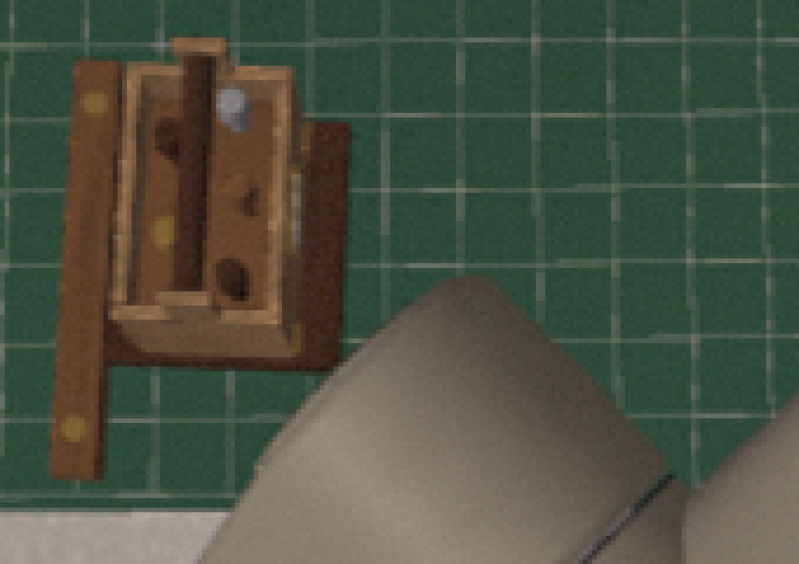

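Run:
```python
from h import *
d=load("top12")
cr=lambda p: np.array(p)/4.7+[220,140]-.4
e=cast(d,cr([(350,123),(340,371)]),.04); th=-.042
ay=np.array([-np.sin(th),np.cos(th)]);
print(e.round(4),"yaw",np.arctan2(*(e[0]-e[1])[[1,0]]))
print("outer edge from bar centre (expect -165):",((e[:,:2]-[.502,.1886])@ay*1000).round(1))
# boundary fit of the board's outer edge, rowwise, red-dominance mask
f=d["frame"].astype(int); L=[]
for row in range(172,208):
    g=f[row,:,1]-f[row,:,2]; c=np.arange(286,305); k=np.where(g[c]>0)[0]
    if len(k): 
        j=c[k[0]]; a,b=g[j-1],g[j]; L.append((j-1+(-a)/(b-a),row))
E=cast(d,L,.04); P=np.polyfit(E[:,0],E[:,1],1); print("fit yaw",np.arctan(P[0]), "resid mm",1000*np.std(np.polyval(P,E[:,0])-E[:,1]))
d0=load("top0"); f=d0["frame"].astype(int); L=[]
for row in range(160,236):
    g=f[row,:,1]-f[row,:,2]; c=np.arange(225,240)[::-1]; k=np.where(g[c]>0)[0]
    if len(k): j=c[k[0]]; a,b=g[j],g[j+1]; L.append((j+a/(a-b),row))
E2=cast(d0,L,.04); Q=np.polyfit(E2[:,0],E2[:,1],1); print("bar far face yaw",np.arctan(Q[0]),"resid",1000*np.std(np.polyval(Q,E2[:,0])-E2[:,1]))
x=np.array([.43,.51,.59]); print("far face to crate outer edge, expect 180:",(1000*(np.polyval(Q,x)-np.polyval(P,x))*np.cos(.042)).round(1))
```

```text
[[0.594  0.0204 0.04  ]
 [0.4336 0.0268 0.04  ]] yaw -0.04037049528773838
outer edge from bar centre (expect -165): [-164.2 -164.5]
fit yaw -0.044146072330471395 resid mm 0.3463768796147614
bar far face yaw -0.043957263373125305 resid 0.3307956707740481
far face to crate outer edge, expect 180: [180.5 180.5 180.5]
```

Flush: the yaw matches within 0.0002 rad, and the far-face-to-edge distance is 180.5 mm along the whole side (180 expected). Handing in.

Run:
```python
from workcell import get_state, job
s=get_state();print(s["clock"],abs(s["qvel"]).max(),s["wrist_force"]);print(job.hand_in())
```

```text
19.95 0.0641472389535461 [ 0.02159264 -0.42600809 -0.96762438]
the job is handed in; nothing more can be done
None
```

The crate is parked with its side flush against the stop bar, still upright, and the job is handed in at about 20 s.

I chose the crate on the mat because its base board measured about 161 × 147 mm; the larger look-alike's board is about 220 × 210 mm. I slid it about 0.23 m with both open fingertips low on its base board, turning it to the bar's angle on the way. The push took about 8–9 N. I pressed to 27 N against the bar to seat it, then backed off and lifted clear.

**Last checks:**
- **Angle:** the crate's edge is at -0.0441 rad and the bar's at -0.0440 rad.
- **Distance:** it is 180.5 mm from the bar's far face to the crate's outer edge along the whole side, where 180 is expected. A hand-picked corner measurement gave 164.2–164.5 mm from the bar's centre line (165 expected), within the 2 mm calibration.
- **Surroundings:** the jar, pot and brass weight look unmoved in the pictures, but I did not measure them again. The wrist force is back to about zero.

The only disagreement was that the crate met the bar 3–5 mm later than I predicted from the fingertip geometry. The arm was also still moving slightly at hand-in, at 0.06 rad/s in its fastest joint, well clear of everything.

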